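# Torque check of two clamp screws

### The arm

A 6-joint arm with a two-finger parallel gripper is mounted at the origin on the work surface. World frame = base frame: x ahead of the robot, y to its left, z up, the work surface at z = 0. Lengths are in m, angles in rad, forces in N, time in s.
With the tool pointing down it reaches from about 0.3 to 0.875 m from the base axis. Payload 6.4 kg.
Tool frame: the origin (TCP) lies at the very end of the fingers, on their centre line; the grasp point (between the pads) lies 19 mm behind it; z points along the fingers, y is the direction in which the jaws open and shut (so a half turn about z gives the same grasp; the last joint's range is limited). The gripper opens to 85 mm and grips with 20 to 120 N. Pads are 22 mm wide; open, the fingers measure 114 mm over their backs; the gripper's body (76 mm by 85 mm) begins 54 mm behind the grasp point. The pads swing forward as they close: fully open they stand 13 mm farther back than shut.
Start: joints at [-1.431, 0.181, 1.607, -0, 1.354, -0.206], TCP at [0.195, -0.541, 0.231] pointing down, gripper open.
Joint ranges: [-2.99, 2.99], [-0.89, 2.07], [0.3, 2.58], [-1.14, 4.28], [0, 2.63], [-3.12, 3.12]. Speed limits (rad/s): [2.57, 2.57, 3.01, 3.14, 3.14, 3.14].

### API

Orientations are given as a unit quaternion [w, x, y, z].
In Python, from bench import telemetry, imaging, ctrl gives the robot as it stands.
- The arm moves only by the shell command python3 -m pendant 'ROWS' [OPENING]. ROWS is JSON, a list that holds one entry, the list of rows, each a list of 6 numbers: the shift along the tool's x, y, z in units of 200 mm (1.0 is 200 mm), then the turn, a rotation vector about the tool's x, y, z in units of pi rad (1.0 is pi rad). In form: [[[tx, ty, tz, rx, ry, rz], ...]]. A call has 1 to 12 rows; each row shifts and turns the pose as measured when the row begins, along the tool's axes as they then stand; what a row does not reach is not made up. A row lasts 1/8 s, in which the tool goes at most 62.5 mm and 10.7 degrees, less where a joint would pass 70% of its speed; a pose out of reach is approached as far as the arm can. A call with a number of a shift or a turn outside -1 to 1 is refused whole. A call with a gripper value outside its range is refused whole. OPENING is the closure, from 0 (fully open) to 1 (shut), set as the call begins (- or left out, the last holds). The fingers move at their own pace and stop on an object; the grip force is fixed at half the most. Time passes only in rows, so rows that do not move let the fingers close. It gives the time, the measured TCP pose, the force and the opening at its end, in the units of the state.
- telemetry.get_obs(): the state, without advancing time (a new reading comes with each control period).
- imaging.camera(name): name is "scene" or "top" or "wrist"; returns a dict with "pixels" (400x640x3 uint8, blue, green, red), "vfov" (degrees; the focal length in pixels is half the picture's height over the tangent of half this angle, whatever the lens; pixels are square), "cx", "cy" (the principal point, pixels), "distortion" ([k1, k2, p1, p2, k3] as OpenCV has them; the pictures are not rectified), "R" (3x3) and "t" (3): a world point X has camera coordinates R X + t. Camera axes: x right, y down, z forward; pixel columns grow to the right and rows downward; lengths in m; the calibration is good to about 2 mm. A picture is of the moment at which its call begins. There is no depth.
- ctrl.hand_in(): hands the job in, once; it reports no verdict.
The state is a dict: "time_s": time; "q": joint angles; "dq": joint speeds; "joint_efforts": joint torques, N m; "eef_pos": TCP position; "eef_rot": TCP orientation; "wrist_force": force on the tool from outside, world axes, zero at the start; "torque": the same for the moment, N m; "opening": opening from 0.0 (shut) to 1.0 (fully open).
Only numpy, scipy, OpenCV 4.12 (cv2) and the standard library are available. Lean on these libraries where they do the work, as an engineer would, in place of code of your own. Each camera call takes 0.05 s, during which the arm holds its last target.

### The job

Check that the two clamp screws hold, the long-handled one first and then the short-handled one: by its grip, swing the springy torque key clockwise (seen from above) until its bar stands between the two raised ribs of its scale plate, hold it there for two seconds, then ease it back to rest and let go, without letting it fly back. The screws themselves must not be turned, not even when you take hold of the grip. Finish the first one, back at rest, before loading the second.

Things in the scene. Friction and masses are not known exactly. Their poses are not given: they have to be found in the camera images.
- long_clamp: The long-handled bench clamp, fixed to the table: grey C-frame (base plate 190 x 90 x 12 mm, arm's top 102 mm up) pressing on a white slotted sheet-metal casing (100 x 120 x 30 mm). Origin at table level under the vertical screw axis; the C's column stands at its own -x side, the handle points roughly to its own +x. Overall height 182 mm (handle grip top). Which clamp stands left or right varies. The things lying about between and beside the clamps are lower than 70 mm.
- long_axis (a point): Top of the steel hub on the vertical screw axis of the long-handled clamp, 138 mm above the table.
- long_grip (a point): Point on the black upright grip at the end of the long torque-key bar, 175 mm horizontally from the screw axis and 160 mm above the table. The grip is a vertical cylinder 24 mm in diameter from 132 to 182 mm above the table, fixed to the bar; below it lies a flange disc 32 mm in diameter (top at 132 mm) and the steel bar (10 mm wide, 122 to 130 mm up). At rest the bar may point up to about 25 degrees either side of straight ahead (+x).
- long_mark (a point): Point on the rim of the aluminium scale plate of the long-handled clamp, midway between its two raised dark radial ribs, 125 mm from the screw axis, 115 mm above the table. The plate is fixed to the screw, below the bar, and moves only if the screw turns. Seen from the axis, this point lies 0.27 rad clockwise (seen from above) of the resting bar; the ribs lie at 0.20 and 0.34 rad.
- long_key (a joint): Deflection (rad) of the springy long torque key against its screw: 0 at rest, positive clockwise seen from above (tightening). Spring of 5.9 N m/rad, so about 9 N sideways at the grip brings the bar midway between the ribs (0.27 rad, the grip moving along an arc about the axis); returns to 0 when eased off, and flies back fast if let go while loaded.
- long_screw (a joint): Angle (rad) of the long-handled clamp's screw, positive clockwise; starts anywhere in -0.2 to 0.2 and must stay where it starts. Held by friction: it slips when the key is strained beyond about 0.44 rad either way.
- short_clamp: The short-handled bench clamp, fixed to the table: grey C-frame (base plate 190 x 90 x 12 mm, arm's top 102 mm up) pressing on a round steel flue collar (104 mm across, 30 mm high). Origin at table level under the vertical screw axis; the C's column stands at its own -x side, the handle points roughly to its own +x. Overall height 182 mm (handle grip top).
- short_axis (a point): Top of the steel hub on the vertical screw axis of the short-handled clamp, 138 mm above the table.
- short_grip (a point): Point on the black upright grip at the end of the short torque-key bar, 115 mm horizontally from the screw axis and 160 mm above the table. The grip is a vertical cylinder 24 mm in diameter from 132 to 182 mm above the table, fixed to the bar; below it lies a flange disc 32 mm in diameter (top at 132 mm) and the steel bar (10 mm wide, 122 to 130 mm up). At rest the bar may point up to about 25 degrees either side of straight ahead (+x).
- short_mark (a point): Point on the rim of the aluminium scale plate of the short-handled clamp, midway between its two raised dark radial ribs, 85 mm from the screw axis, 115 mm above the table. The plate is fixed to the screw, below the bar, and moves only if the screw turns. Seen from the axis, this point lies 0.27 rad clockwise (seen from above) of the resting bar; the ribs lie at 0.20 and 0.34 rad.
- short_key (a joint): Deflection (rad) of the springy short torque key against its screw: 0 at rest, positive clockwise seen from above (tightening). Spring of 3.8 N m/rad, so about 9 N sideways at the grip brings the bar midway between the ribs (0.27 rad, the grip moving along an arc about the axis); returns to 0 when eased off, and flies back fast if let go while loaded.
- short_screw (a joint): Angle (rad) of the short-handled clamp's screw, positive clockwise; starts anywhere in -0.2 to 0.2 and must stay where it starts. Held by friction: it slips when the key is strained beyond about 0.44 rad either way.

How it is judged:
By the outcome, as a careful person would: the job done as asked, in the order asked, and still so for the second after the job is handed in, with the robot touching nothing.
It also fails if it takes over 64 s, if anything falls off the work surface, if the arm or the gripper's body presses on something with over 40 N, if the wrist force passes 120 N, or if a joint passes its speed limit or range.

## Working session

There is one attempt and no reset: what is moved stays moved. The work goes in short steps, Python scripts to look and compute and a shell command to move; the robot and the scene stay as the last step left them, time stands still between calls to the robot, and variables do not carry over. Pictures are saved under pics/ and viewed, and the job is handed in when it is done.

```bash
ls; mkdir -p pics; python3 - <<'E'
from bench import telemetry, imaging
import cv2
print(telemetry.get_obs())
for n in ("scene","top","wrist"):
    c=imaging.camera(n); cv2.imwrite(f"pics/{n}0.png",c["pixels"]); print(n,c["vfov"],c["cx"],c["cy"],c["distortion"],c["R"],c["t"])
E
```

```text
pics
{'time_s': 0.0, 'q': array([-1.43130618e+00,  1.81527468e-01,  1.60798688e+00,  1.10435896e-05,
        1.35380913e+00, -2.06304254e-01]), 'dq': array([-0.00090374, -0.00079666, -0.00041952,  0.00132761,  0.00055127,
       -0.00030169]), 'joint_efforts': array([-1.76351237e-03, -4.44871294e+01, -3.51336837e+01, -2.37562945e-04,
        8.93727411e-03,  3.49228955e-06]), 'eef_pos': array([ 0.19483323, -0.54040805,  0.230402  ]), 'eef_rot': array([-8.64749899e-04,  9.85090313e-01,  1.72035829e-01,  3.42937903e-05]), 'wrist_force': array([ 0.03110483, -0.13574115,  0.43371802]), 'torque': array([ 0.01253347, -0.04396555, -0.02041108]), 'opening': 0.9996814431216104}
scene 54.38693707976569 323.9214813866488 199.5227325644714 [0.02652892 0.         0.         0.         0.        ] [[ 0.4806336   0.87679672  0.01479363]
 [ 0.72033108 -0.38513041 -0.57688621]
 [-0.50011446  0.28792721 -0.81669055]] [-0.22957508 -0.31469294  1.14224809]
top 52.54244025160049 324.40781319313817 198.51705852924266 [-0.0422604  0.         0.         0.         0.       ] [[ 0.00616551 -0.99956579  0.02881342]
 [-0.99675243 -0.00845659 -0.08008174]
 [ 0.08029063 -0.0282261  -0.99637177]] [-0.03066995  0.52261773  0.88470903]
wrist 67.40158814590592 320.9928768800163 202.19151098428677 [-0.0333657  0.         0.         0.         0.       ] [[ 0.33906341 -0.94076251 -0.0013791 ]
 [-0.88936154 -0.32101505  0.32555398]
 [-0.30671169 -0.10915693 -0.94552245]] [-0.5755552  -0.04293171  0.38033684]
```

View pics/top0.png

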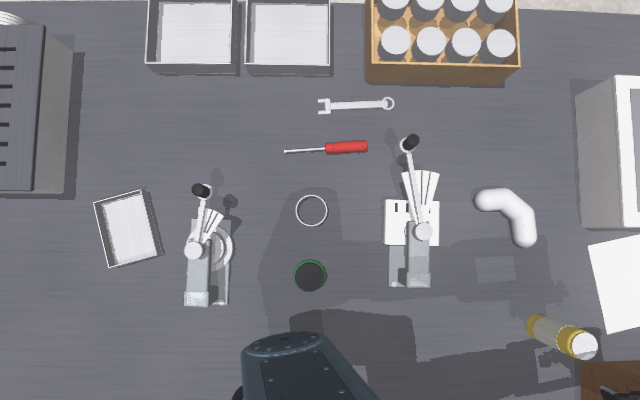

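View pics/scene0.png

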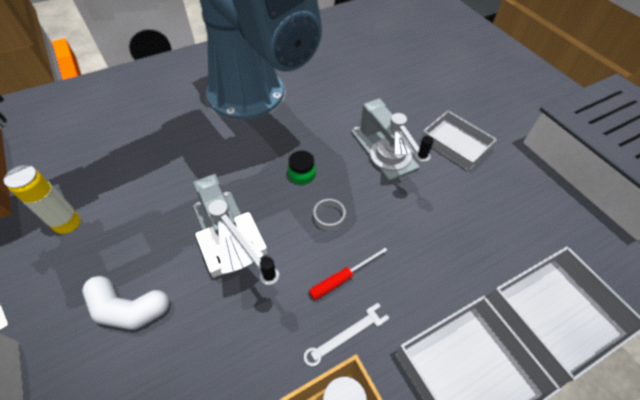

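View pics/wrist0.png

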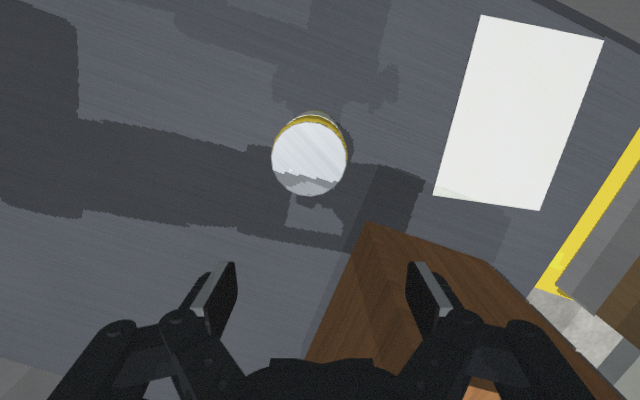

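The top view shows the long clamp on the right (hub about 422,231; grip about 411,142) and the short clamp on the left (hub 194,250; grip 202,190). Next I'll zoom in and measure.

```bash
cat > h.py <<'E'
import numpy as np, cv2
from bench import telemetry, imaging
def cam(n):
    c=imaging.camera(n); f=c["pixels"].shape[0]/2/np.tan(np.radians(c["vfov"]/2))
    c["K"]=np.array([[f,0,c["cx"]],[0,f,c["cy"]],[0,0,1]]); c["R"]=np.array(c["R"]);c["t"]=np.array(c["t"]);c["D"]=np.array(c["distortion"]); return c
def ray(c,p):
    u=cv2.undistortPoints(np.array([[p]],float),c["K"],c["D"])[0,0]
    return -c["R"].T@c["t"], c["R"].T@np.array([u[0],u[1],1])
def onz(c,p,z):
    o,d=ray(c,p); return o+d*(z-o[2])/d[2]
def proj(c,X):
    return cv2.projectPoints(np.array([X],float),cv2.Rodrigues(c["R"])[0],c["t"],c["K"],c["D"])[0][0,0]
def tri(c1,p1,c2,p2):
    o1,d1=ray(c1,p1);o2,d2=ray(c2,p2); s=np.linalg.lstsq(np.c_[d1,-d2],o2-o1,rcond=None)[0]
    a=o1+d1*s[0];b=o2+d2*s[1]; return (a+b)/2,np.linalg.norm(a-b)
E
python3 - <<'E'
from h import *
t=cam("top");s=cam("scene")
def crop(c,x,y,w,h,k): return cv2.resize(c["pixels"][y:y+h,x:x+w],None,fx=k,fy=k,interpolation=cv2.INTER_CUBIC)
a=crop(t,370,120,100,130,4); b=crop(t,160,170,100,130,4)
cv2.imwrite("pics/tz.png",np.hstack([a,b[:a.shape[0]]]))
a=crop(s,190,180,100,120,4); b=crop(s,350,90,100,120,4)
cv2.imwrite("pics/sz.png",np.hstack([a,b]))
# dark blobs
for n,c,rois in (("top",t,((395,125,40,30),(185,175,40,30))),("scene",s,((255,250,25,35),(415,130,25,35)))):
    for x,y,w,h in rois:
        m=(c["pixels"][y:y+h,x:x+w].max(2)<45).astype(np.uint8)
        k,l,st,ce=cv2.connectedComponentsWithStats(m)
        i=1+st[1:,4].argmax(); print(n,st[i]+[x,y,0,0,0],ce[i]+[x,y])
        print('\n'.join(''.join('#' if v==i else '.' for v in r) for r in l))
E
```

```text
Traceback (most recent call last):
ValueError: attempt to get argmax of an empty sequence
```

View pics/tz.png

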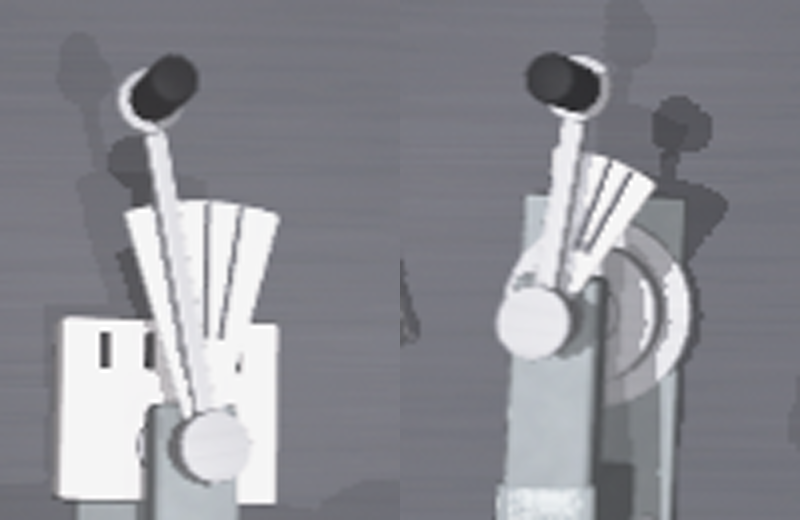

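View pics/sz.png

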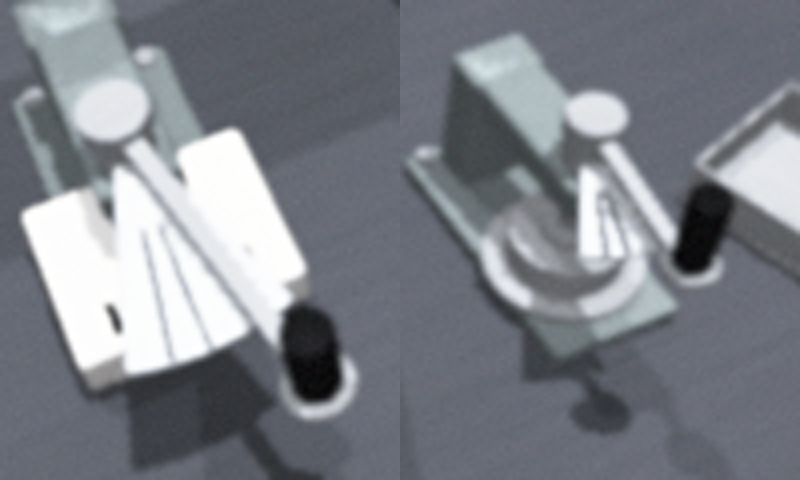

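```bash
python3 - <<'E'
from h import *
t=cam("top");s=cam("scene")
for n,hub,gr,fl,r1,r2,sh,sg in (("long",(423.75,231.2),(413.2,139.7),(408,144.5),(422,171.3),(430,172.5),(190+112/4,180+110/4),(190+310/4,180+318/4)),
  ("short",(193.2,250.5),(196.7,189),(205,191.5),(213,210.7),(217.5,213),(350+197/4,90+115/4),(350+312/4,90+193/4))):
    H=onz(t,hub,.138);G=onz(t,gr,.182)
    print(n,"hub",H,"grip",G,np.linalg.norm((G-H)[:2]),"ang",np.arctan2(*(G-H)[1::-1]))
    print(" tri",tri(t,hub,s,sh),tri(t,gr,s,sg))
    for r in (r1,r2):
        P=onz(t,r,.116);print(" rib",np.linalg.norm((P-H)[:2]),np.arctan2(*(P-H)[1::-1]))
E
```

```text
long hub [ 0.45100569 -0.21814589  0.138     ] grip [ 0.62210634 -0.18841086  0.182     ] 0.17366521011347666 ang 0.17206827864081548
 tri (array([ 0.45115701, -0.21801722,  0.13713386]), np.float64(0.0007699173896369958)) (array([ 0.62116797, -0.18608346,  0.18774297]), np.float64(0.0019102216186663607))
 rib 0.12145029510536032 -0.033841999465822614
 rib 0.12087317002709867 -0.17086003036238123
short hub [0.41118406 0.2278188  0.138     ] grip [0.52540188 0.21200491 0.182     ] 0.11530736833606722 ang -0.13757908649722905
 tri (array([0.41150417, 0.22942035, 0.135199  ]), np.float64(0.0017755839361109566)) (array([0.52512468, 0.21129135, 0.18417963]), np.float64(0.00019887695908291583))
 rib 0.0836376709380871 -0.3743207637287491
 rib 0.08337204726544198 -0.4954523213392714
```

Long clamp: the hub is at (0.451,-0.218) and the grip at (0.6215,-0.187), 0.174 m apart where 0.175 is given. The ribs measure 0.206 and 0.343 rad clockwise of the bar, against 0.20 and 0.34. The short clamp is also consistent. Moving above the long grip now.

```bash
python3 -m pendant '[[[0.26,-0.094,0,0,0,0],[0.26,-0.094,0,0,0,0],[0.26,-0.094,0,0,0,0],[0.26,-0.094,0,0,0,0],[0.26,-0.094,0,0,0,0],[0.26,-0.094,0,0,0,0],[0.26,-0.094,0,0,0,0],[0.26,-0.094,0,0,0,0],[0.26,-0.094,0,0,0,0],[0.2,-0.08,0,0,0,0.055],[0,0,0,0,0,0]]]' 0
cat >> h.py <<'E'
from scipy.spatial.transform import Rotation as Ro
HUB={"long":np.array([.451,-.218]),"short":np.array([.4113,.2285])}
GR={"long":np.array([.6217,-.1875]),"short":np.array([.5252,.2115])}
def st(k):
    o=telemetry.get_obs(); q=o["eef_rot"]; R=Ro.from_quat([q[1],q[2],q[3],q[0]]); p=o["eef_pos"]
    M=R.as_matrix(); v=p[:2]-HUB[k]
    print("t %.2f pos"%o["time_s"],p.round(4),"xang %.3f"%np.arctan2(M[1,0],M[0,0]),"tilt",M[:2,2].round(4),"rad %.4f ang %.4f"%(np.linalg.norm(v),np.arctan2(v[1],v[0])),"F",o["wrist_force"].round(2),"T",o["torque"].round(2),"op %.3f"%o["opening"], "q",o["q"].round(2))
    return p,R
def rel(k,target,ang):
    p,R=st(k); d=R.inv().apply(np.array(target)-p)/.2
    T=Ro.from_euler('z',ang)*Ro.from_quat([1,0,0,0])
    print("shift units",d.round(4),"turn units",((R.inv()*T).as_rotvec()/np.pi).round(4))
E
python3 -c "
from h import *
rel('long',[.6217,-.1875,.141],.172)"
```

```text
time_s: 1.72
eef_pos: [0.6233, -0.1853, 0.2313]
eef_rot: [0.001, 0.997, 0.082, 0.001]
wrist_force: [-0.7, 0.8, -0.6]
opening: 1.003
t 1.73 pos [ 0.6233 -0.1853  0.2313] xang 0.164 tilt [ 0.0023 -0.0028] rad 0.1754 ang 0.1873 F [-0.72  0.81 -0.63] T [-0.03 -0.01  0.04] op 1.003 q [-0.47  0.34  1.41 -0.    1.39  0.94]
shift units [-0.0105  0.0079  0.4514] turn units [ 0.001  -0.0006 -0.0024]
```

```bash
python3 -c "
from h import *
c=cam('wrist');s=cam('scene');cv2.imwrite('pics/w1.png',np.hstack([c['pixels'][:, :],])); cv2.imwrite('pics/s1.png',s['pixels'])
print(proj(c,[.6217,-.1875,.182]),proj(c,[.451,-.218,.138]))"
```

```text
[321.26532301 228.58819482] [323.12299971 364.9129751 ]
```

View pics/w1.png

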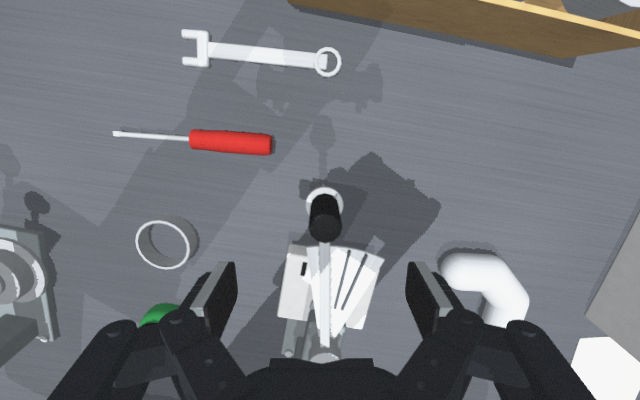

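The wrist view shows the grip top at about (325,228), against a predicted (321,229), and centred between the jaws. Descending.

```bash
python3 -m pendant '[[[-0.01,0.012,0.1,0.001,0,-0.002],[0,0,0.1,0,0,0],[0,0,0.1,0,0,0],[0,0,0.08,0,0,0],[0,0,0.06,0,0,0],[0,0,0.02,0,0,0],[0,0,0,0,0,0]]]' 0
python3 -c "
from h import *
rel('long',[.6217,-.1880,.141],.172)"
```

```text
time_s: 2.7
eef_pos: [0.6139, -0.1967, 0.1314]
eef_rot: [-0.001, 0.997, 0.083, -0.002]
wrist_force: [-0.1, -0.4, -0.3]
opening: 0.998
t 2.70 pos [ 0.6139 -0.1967  0.1314] xang 0.167 tilt [-0.0033  0.0009] rad 0.1643 ang 0.1298 F [-0.14 -0.35 -0.32] T [-0.01  0.03  0.04] op 0.998 q [-0.49  0.43  1.5  -0.    1.21  0.91]
shift units [ 0.0455 -0.0366 -0.0479] turn units [-0.0005  0.001  -0.0016]
```

```bash
python3 -m pendant '[[[0.045,-0.036,-0.05,0,0.001,0],[0,0,0,0,0,0],[0,0,0,0,0,0]]]' 0
python3 -c "
from h import *
rel('long',[.6217,-.1880,.141],.172)
s=cam('wrist');cv2.imwrite('pics/w2.png',s['pixels'])
s=cam('top');cv2.imwrite('pics/t2.png',cv2.resize(s['pixels'][90:260,340:500],None,fx=4,fy=3.5))"
```

```text
time_s: 3.08
eef_pos: [0.6238, -0.1877, 0.1446]
eef_rot: [0.0, 0.996, 0.084, 0.002]
wrist_force: [-0.5, 0.7, -0.5]
opening: 1.003
t 3.08 pos [ 0.6238 -0.1877  0.1446] xang 0.168 tilt [ 0.0038 -0.0003] rad 0.1754 ang 0.1738 F [-0.45  0.7  -0.47] T [-0.01  0.   -0.03] op 1.003 q [-0.47  0.43  1.48  0.    1.23  0.93]
shift units [-0.0107 -0.0001  0.0179] turn units [ 0.0003 -0.0012 -0.0013]
```

View pics/w2.png

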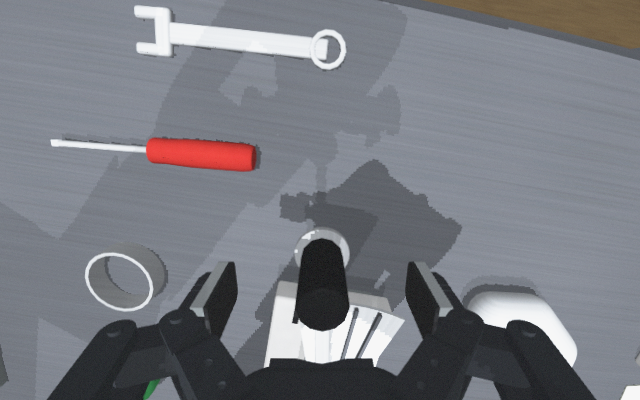

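View pics/t2.png

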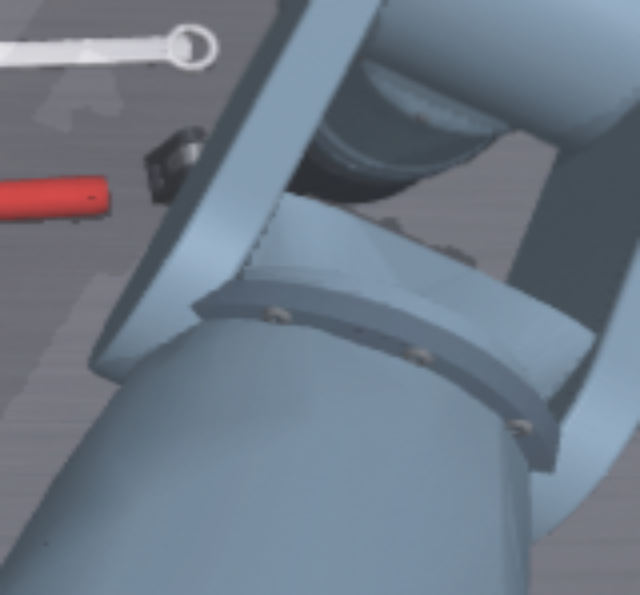

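The grip at about (323,290) is between the jaws (237/407). Closing.

```bash
python3 -m pendant '[[[0,0,0,0,0,0],[0,0,0,0,0,0],[0,0,0,0,0,0],[0,0,0,0,0,0],[0,0,0,0,0,0],[0,0,0,0,0,0]]]' 1
python3 -c "
from h import *
st('long')
s=cam('wrist');cv2.imwrite('pics/w3.png',s['pixels']);st('long')
s=cam('scene');cv2.imwrite('pics/s3.png',cv2.resize(s['pixels'][150:330,150:330],None,fx=3,fy=3))"
```

```text
time_s: 3.92
eef_pos: [0.6234, -0.1881, 0.1444]
eef_rot: [0.0, 0.997, 0.083, 0.002]
wrist_force: [0.5, 0.0, 0.6]
opening: 0.264
t 3.92 pos [ 0.6234 -0.1881  0.1444] xang 0.167 tilt [ 0.0033 -0.0001] rad 0.1750 ang 0.1718 F [0.47 0.01 0.55] T [ 0.02 -0.01  0.05] op 0.264 q [-0.48  0.43  1.48  0.    1.23  0.93]
t 3.98 pos [ 0.6234 -0.1881  0.1444] xang 0.167 tilt [ 0.0033 -0.0001] rad 0.1750 ang 0.1720 F [0.41 0.59 0.78] T [0.06 0.03 0.02] op 0.265 q [-0.48  0.43  1.48  0.    1.23  0.93]
```

View pics/w3.png

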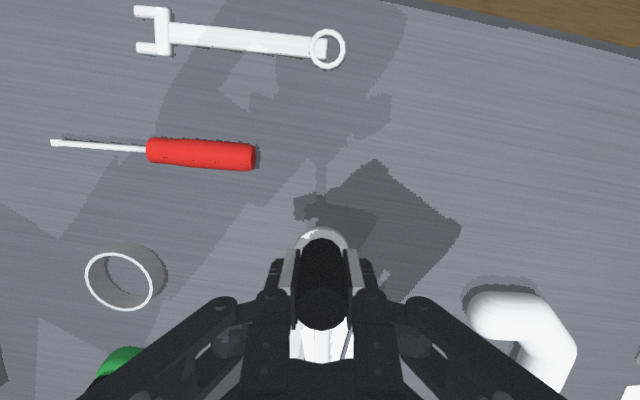

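View pics/s3.png

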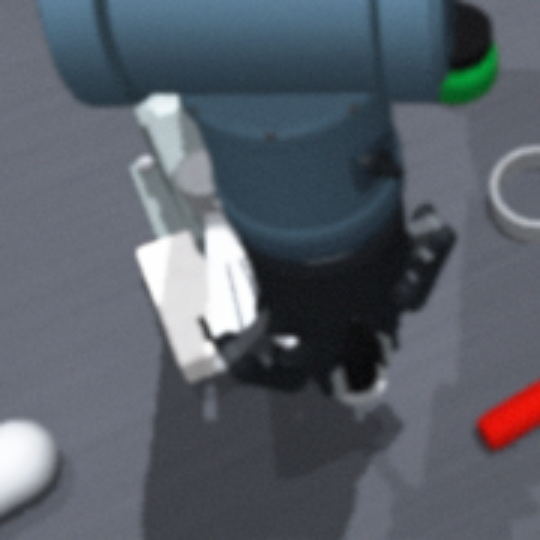

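Gripped with no load, at bar angle 0.172. I'll swing it along the arc in stages.

```bash
python3 -m pendant '[[[0,0.03,0,0,0,0.011],[-0.0005,0.03,0,0,0,0.011],[-0.0005,0.03,0,0,0,0.011],[-0.0005,0.03,0,0,0,0.011],[0,0,0,0,0,0]]]' 1
python3 -c "
from h import *
st('long')"
```

```text
time_s: 4.65
eef_pos: [0.6259, -0.2127, 0.1443]
eef_rot: [-0.001, 1.0, 0.01, 0.001]
wrist_force: [0.1, 3.0, 1.8]
opening: 0.267
t 4.65 pos [ 0.6259 -0.2127  0.1443] xang 0.020 tilt [0.0026 0.0015] rad 0.1749 ang 0.0305 F [0.13 3.03 1.78] T [0.26 0.05 0.26] op 0.267 q [-0.51  0.45  1.45  0.    1.24  1.04]
```

```bash
python3 -m pendant '[[[-0.0005,0.028,0,0,0,0.01],[-0.0005,0.028,0,0,0,0.01],[-0.0005,0.028,0,0,0,0.01],[-0.0005,0.02,0,0,0,0.007],[0,0,0,0,0,0]]]' 1
python3 -c "
from h import *
st('long')
s=cam('wrist');cv2.imwrite('pics/w4.png',s['pixels']);st('long')
s=cam('scene');cv2.imwrite('pics/s4.png',cv2.resize(s['pixels'][180:300,170:290],None,fx=5,fy=5))
s=cam('top');cv2.imwrite('pics/t4.png',s['pixels'])"
```

```text
time_s: 5.28
eef_pos: [0.6253, -0.2331, 0.1443]
eef_rot: [-0.002, 0.999, -0.052, 0.001]
wrist_force: [-0.4, 6.2, 1.6]
opening: 0.262
t 5.28 pos [ 0.6253 -0.2331  0.1443] xang -0.103 tilt [0.0029 0.0034] rad 0.1749 ang -0.0863 F [-0.38  6.15  1.62] T [ 0.44 -0.01  0.54] op 0.262 q [-0.54  0.46  1.43  0.    1.25  1.14]
t 5.33 pos [ 0.6253 -0.233   0.1444] xang -0.103 tilt [0.0029 0.0034] rad 0.1749 ang -0.0859 F [-0.01  5.79  2.39] T [0.39 0.04 0.55] op 0.270 q [-0.54  0.46  1.43  0.    1.25  1.14]
```

View pics/s4.png

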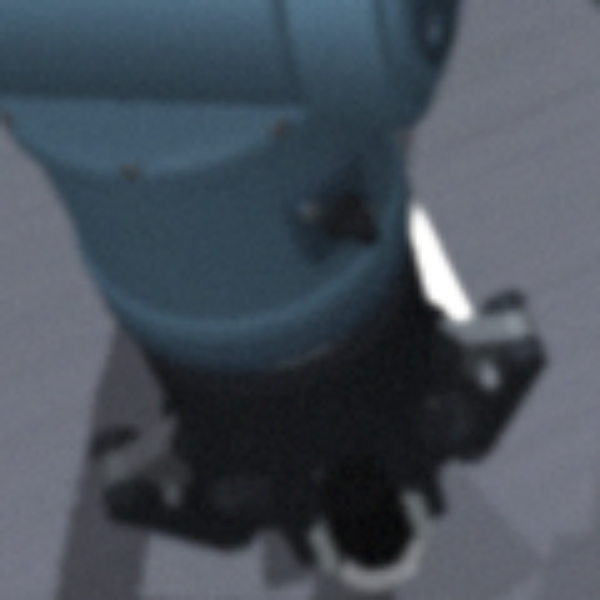

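View pics/w4.png

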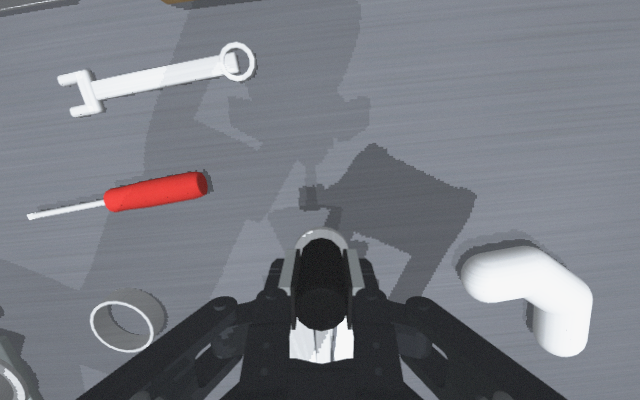

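```bash
python3 -m pendant '[[[0,0.011,0,0,0,0.002],[0,0,0,0,0,0],[0,0,0,0,0,0],[0,0,0,0,0,0]]]' 1
python3 -c "
from h import *
st('long')
c=cam('wrist');p=c['pixels'];cv2.imwrite('pics/w5.png',cv2.resize(p[300:380,280:370],None,fx=7,fy=7,interpolation=cv2.INTER_CUBIC));st('long')
import math
for a in (.172-.2,.172-.34,-.098):
  for r in (.09,.1,.11,.125): print(a,r,proj(c,[.451+r*math.cos(a),-.218+r*math.sin(a),.117]))
"
```

```text
time_s: 5.92
eef_pos: [0.6252, -0.234, 0.1444]
eef_rot: [-0.003, 0.998, -0.055, 0.001]
wrist_force: [-0.8, 5.9, 2.3]
opening: 0.266
t 5.92 pos [ 0.6252 -0.234   0.1444] xang -0.110 tilt [0.0025 0.0051] rad 0.1749 ang -0.0915 F [-0.8   5.92  2.33] T [ 0.25 -0.    0.63] op 0.266 q [-0.54  0.46  1.43  0.01  1.25  1.14]
t 5.97 pos [ 0.6252 -0.234   0.1443] xang -0.110 tilt [0.0024 0.0051] rad 0.1749 ang -0.0914 F [0.44 5.23 1.75] T [0.25 0.02 0.64] op 0.264 q [-0.54  0.46  1.43  0.01  1.25  1.14]
-0.028000000000000025 0.09 [313.20220393 346.78934789]
-0.028000000000000025 0.1 [311.92209192 335.9191654 ]
-0.028000000000000025 0.11 [310.60040339 324.67474311]
-0.028000000000000025 0.125 [308.53630151 307.07145841]
-0.16800000000000004 0.09 [330.59461477 346.69565245]
-0.16800000000000004 0.1 [331.5640311  335.80704412]
-0.16800000000000004 0.11 [332.56470522 324.54202249]
-0.16800000000000004 0.125 [334.1270186  306.90332897]
-0.098 0.09 [321.89274484 346.51024571]
-0.098 0.1 [321.73625442 335.59627461]
-0.098 0.11 [321.5744669  324.30470717]
-0.098 0.125 [321.32136743 306.62380442]
```

View pics/w5.png

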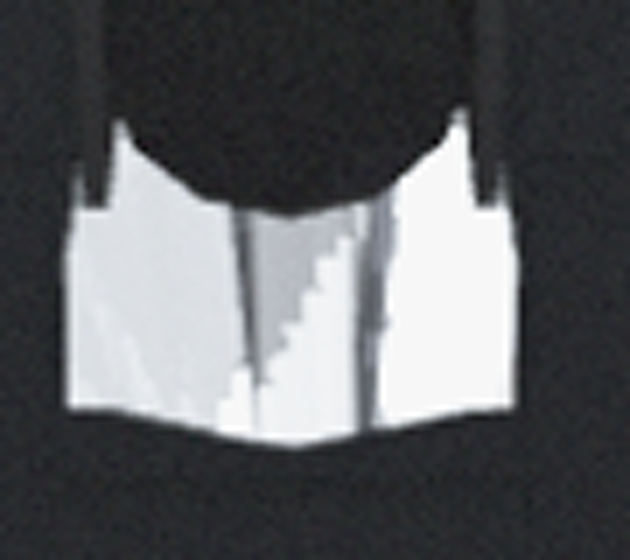

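In the zoom the two dark ribs are at about x=245 and 370, with the bar filling the gap between them, so it is centred. The force agrees: F·r + Mz ≈ 1.6 N·m, or about 0.27 rad. Holding.

```bash
python3 -m pendant '[[[0,0,0,0,0,0],[0,0,0,0,0,0],[0,0,0,0,0,0],[0,0,0,0,0,0],[0,0,0,0,0,0],[0,0,0,0,0,0],[0,0,0,0,0,0],[0,0,0,0,0,0],[0,0,0,0,0,0],[0,0,0,0,0,0],[0,0,0,0,0,0],[0,0,0,0,0,0]]]' 1
python3 -c "
from h import *
st('long')"
python3 -m pendant '[[[0,0,0,0,0,0],[0,0,0,0,0,0],[0,0,0,0,0,0],[0,0,0,0,0,0],[0,0,0,0,0,0],[0,0,0,0,0,0],[0,0,0,0,0,0],[0,0,0,0,0,0],[0,0,0,0,0,0],[0,0,0,0,0,0]]]' 1
python3 -c "
from h import *
st('long')"
```

```text
time_s: 7.48
eef_pos: [0.6252, -0.2338, 0.1444]
eef_rot: [-0.002, 0.998, -0.056, 0.001]
wrist_force: [-0.8, 4.5, 1.4]
opening: 0.265
t 7.47 pos [ 0.6252 -0.2338  0.1444] xang -0.111 tilt [0.0018 0.0048] rad 0.1749 ang -0.0905 F [-0.75  4.52  1.39] T [0.27 0.03 0.63] op 0.265 q [-0.54  0.46  1.43  0.01  1.25  1.14]
time_s: 8.72
eef_pos: [0.6252, -0.2338, 0.1444]
eef_rot: [-0.002, 0.998, -0.056, 0.001]
wrist_force: [-0.3, 4.6, 2.6]
opening: 0.262
t 8.72 pos [ 0.6252 -0.2338  0.1444] xang -0.111 tilt [0.0018 0.0048] rad 0.1749 ang -0.0903 F [-0.31  4.62  2.57] T [0.26 0.04 0.71] op 0.262 q [-0.54  0.46  1.43  0.01  1.25  1.14]
```

```bash
python3 -m pendant '[[[0,-0.022,0,0,0,-0.008],[-0.0003,-0.022,0,0,0,-0.008],[-0.0003,-0.022,0,0,0,-0.008],[-0.0003,-0.022,0,0,0,-0.008],[-0.0003,-0.022,0,0,0,-0.008],[-0.0003,-0.022,0,0,0,-0.008],[-0.0003,-0.022,0,0,0,-0.008],[-0.0003,-0.022,0,0,0,-0.008],[0,-0.015,0,0,0,-0.008],[0,0,0,0,0,0],[0,0,0,0,0,0]]]' 1
python3 -c "
from h import *
st('long')"
```

```text
time_s: 10.1
eef_pos: [0.6245, -0.195, 0.1444]
eef_rot: [-0.001, 0.998, 0.064, 0.001]
wrist_force: [-1.4, 1.1, 1.0]
opening: 0.267
t 10.10 pos [ 0.6245 -0.195   0.1444] xang 0.128 tilt [0.0014 0.0027] rad 0.1750 ang 0.1316 F [-1.44  1.12  1.03] T [-0.08  0.11 -0.  ] op 0.267 q [-0.49  0.43  1.47  0.    1.24  0.96]
```

```bash
python3 -m pendant '[[[0,-0.018,0,0,0,-0.006],[0,-0.018,0,0,0,-0.006],[0,0,0,0,0,0],[0,0,0,0,0,0],[0,0,0,0,0,0]]]' 1
python3 -c "
from h import *
st('long')"
```

```text
time_s: 10.72
eef_pos: [0.6235, -0.1882, 0.1444]
eef_rot: [-0.001, 0.997, 0.083, 0.001]
wrist_force: [-1.3, 0.5, 1.3]
opening: 0.265
t 10.72 pos [ 0.6235 -0.1882  0.1444] xang 0.167 tilt [0.0016 0.002 ] rad 0.1750 ang 0.1711 F [-1.31  0.51  1.31] T [-0.14  0.07 -0.06] op 0.265 q [-0.48  0.43  1.48  0.    1.24  0.93]
```

Back at the rest angle (0.171 against 0.172) with no significant load. Opening and rising.

```bash
python3 -m pendant '[[[0,0,0,0,0,0],[0,0,0,0,0,0],[0,0,0,0,0,0],[0,0,0,0,0,0],[0,0,0,0,0,0],[0,0,0,0,0,0]]]' 0
python3 -c "
from h import *
st('long')"
python3 -m pendant '[[[0,0,-0.1,0,0,0],[0,0,-0.15,0,0,0],[0,0,-0.15,0,0,0],[0,0,-0.1,0,0,0],[0,0,0,0,0,0]]]' 0
python3 -c "
from h import *
rel('short',[.5252,.2115,.235],-.143)"
```

```text
time_s: 11.48
eef_pos: [0.6238, -0.1882, 0.1442]
eef_rot: [-0.001, 0.997, 0.083, 0.001]
wrist_force: [0.3, -0.6, -0.6]
opening: 0.999
t 11.47 pos [ 0.6238 -0.1882  0.1442] xang 0.167 tilt [0.0023 0.0024] rad 0.1753 ang 0.1706 F [ 0.25 -0.61 -0.64] T [ 0.01  0.   -0.03] op 0.999 q [-0.48  0.43  1.48  0.    1.24  0.93]
time_s: 12.1
eef_pos: [0.6245, -0.1889, 0.2536]
eef_rot: [0.0, 0.997, 0.083, 0.003]
wrist_force: [0.3, 0.5, -0.3]
opening: 0.998
t 12.10 pos [ 0.6245 -0.1889  0.2536] xang 0.167 tilt [0.0067 0.0001] rad 0.4687 ang -1.0985 F [ 0.34  0.48 -0.3 ] T [-0.01  0.05 -0.01] op 0.998 q [-0.48  0.33  1.38  0.    1.43  0.93]
shift units [-0.1579 -2.0568  0.0899] turn units [-0.     -0.0021  0.0986]
```

```bash
python3 -m pendant '[[[-0.02,-0.2,0.01,0,0,0],[-0.02,-0.26,0.01,0,0,0],[-0.02,-0.26,0.01,0,0,0],[-0.02,-0.26,0.01,0,0,0],[-0.02,-0.26,0.01,0,0,0],[-0.02,-0.26,0.01,0,0,0],[-0.02,-0.26,0.01,0,0,0],[-0.02,-0.2,0.01,0,0,0],[0,0,0,0,0,0.05],[0,0,0,0,0,0.048],[0,0,0,0,0,0]]]' 0
python3 - <<'E'
from h import *
rel('short',[.5252,.2115,.235],-.143)
t=cam('top');w=cam('wrist')
cv2.imwrite('pics/t6.png',cv2.resize(t['pixels'][120:250,370:470],None,fx=4,fy=4,interpolation=cv2.INTER_CUBIC))
cv2.imwrite('pics/w6.png',w['pixels'])
print(proj(w,[.5252,.2115,.182]))
E
```

```text
time_s: 13.48
eef_pos: [0.5212, 0.2043, 0.232]
eef_rot: [-0.0, 0.997, -0.074, 0.001]
wrist_force: [0.5, -0.5, 0.0]
opening: 0.999
t 13.47 pos [0.5212 0.2043 0.232 ] xang -0.149 tilt [0.0012 0.0001] rad 0.1125 ang -0.2170 F [ 0.51 -0.51  0.04] T [-0.02 -0.   -0.06] op 0.999 q [ 0.16  0.15  1.65 -0.    1.35  1.88]
shift units [ 0.0147 -0.0387 -0.0148] turn units [-0.0001 -0.0004 -0.0019]
[307.36942307 222.40899578]
```

View pics/t6.png

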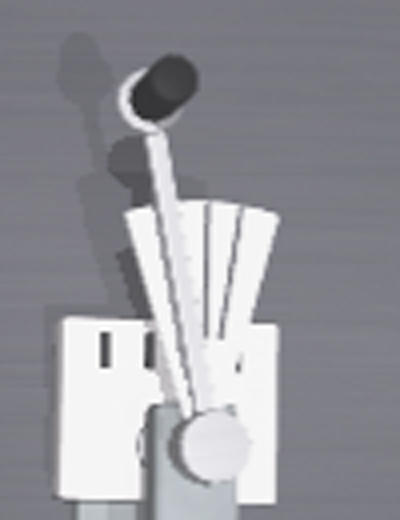

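View pics/w6.png

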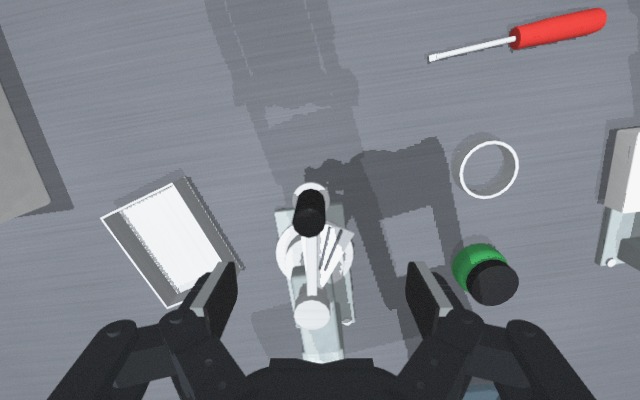

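The long clamp is back exactly as it was: bar and ribs sit at the same pixels (ribs about 208 and 240). Over the short clamp, the wrist view shows the grip top at (309,222) against a predicted (307,222). I'll cross-check the hub in this view, then go down.

```bash
python3 - <<'E'
from h import *
w=cam('wrist')
cv2.imwrite('pics/w7.png',cv2.resize(w['pixels'][175:335,260:370],None,fx=5,fy=3.7,interpolation=cv2.INTER_CUBIC))
H=onz(w,(312,312),.138);G=onz(w,(309,222),.182);print(H,G,np.linalg.norm((H-G)[:2]),np.arctan2(*(G-H)[1::-1]))
print(proj(w,[.4113,.2285,.138]))
E
python3 -m pendant '[[[0.015,-0.032,0,0,0,0],[0,0,0,0,0,0],[0,0,0,0,0,0]]]' 0
python3 -c "
from h import *
rel('short',[.5252,.2112,.144],-.145)"
```

```text
[0.41488509 0.22692194 0.138     ] [0.52548439 0.21016094 0.182     ] 0.11186212529686101 -0.15040265600626965
[310.96783451 315.2108989 ]
time_s: 14.0
eef_pos: [0.5261, 0.2097, 0.2322]
eef_rot: [-0.0, 0.997, -0.073, 0.001]
wrist_force: [0.2, 0.8, -0.5]
opening: 0.994
t 14.00 pos [0.5261 0.2097 0.2322] xang -0.146 tilt [0.0017 0.0001] rad 0.1163 ang -0.1628 F [ 0.22  0.81 -0.52] T [-0.04  0.03  0.  ] op 0.994 q [ 0.17  0.16  1.63 -0.    1.35  1.89]
shift units [-0.0061 -0.0069  0.4412] turn units [-0.0001 -0.0005 -0.0005]
```

View pics/w7.png

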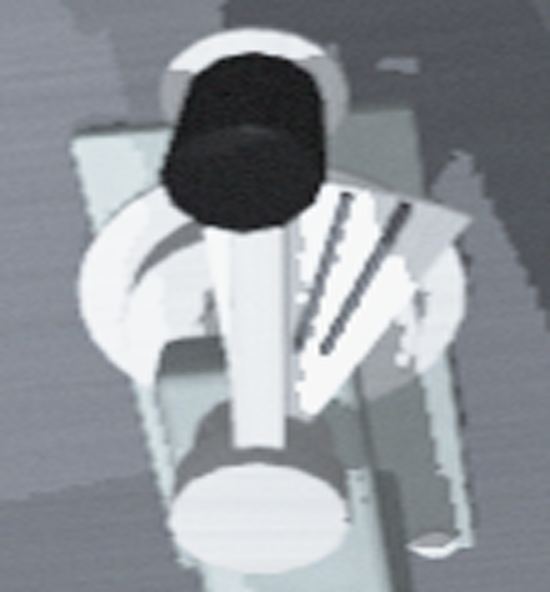

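```bash
python3 -m pendant '[[[-0.005,-0.006,0.06,0,0,0],[0,0,0.08,0,0,0],[0,0,0.08,0,0,0],[0,0,0.08,0,0,0],[0,0,0.05,0,0,0],[0,0,0.03,0,0,0],[0,0,0,0,0,0],[0,0,0,0,0,0]]]' 0
python3 -c "
from h import *
rel('short',[.5252,.2112,.144],-.145)"
```

```text
time_s: 15.0
eef_pos: [0.5244, 0.2107, 0.1494]
eef_rot: [0.0, 0.997, -0.073, -0.0]
wrist_force: [0.4, -0.2, -0.7]
opening: 1.001
t 15.00 pos [0.5244 0.2107 0.1494] xang -0.146 tilt [-0.0009 -0.0003] rad 0.1144 ang -0.1558 F [ 0.42 -0.19 -0.69] T [-0.03  0.03 -0.01] op 1.001 q [ 0.17  0.25  1.7  -0.    1.19  1.89]
shift units [ 0.0038 -0.0029  0.0269] turn units [ 0.0001  0.0003 -0.0004]
```

```bash
python3 -m pendant '[[[0.004,-0.002,0.025,0,0,0],[0,0,0,0,0,0],[0,0,0,0,0,0]]]' 0
python3 -c "
from h import *
st('short');s=cam('wrist');cv2.imwrite('pics/w8.png',s['pixels'])"
```

```text
time_s: 15.38
eef_pos: [0.5261, 0.2112, 0.1453]
eef_rot: [-0.0, 0.997, -0.073, 0.001]
wrist_force: [0.4, 0.0, -0.1]
opening: 1.003
t 15.38 pos [0.5261 0.2112 0.1453] xang -0.146 tilt [0.0014 0.    ] rad 0.1161 ang -0.1497 F [ 0.43  0.02 -0.08] T [-0.   -0.01  0.  ] op 1.003 q [ 0.17  0.25  1.7  -0.    1.18  1.89]
```

View pics/w8.png

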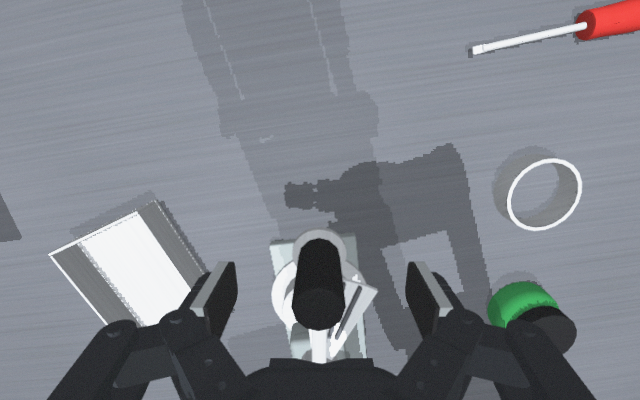

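The grip is centred at about x=318.5, roughly 1.4 mm left of the jaw centre. I'll trim that, then close.

```bash
python3 -m pendant '[[[0,-0.006,0,0,0,0],[0,0,0,0,0,0],[0,0,0,0,0,0]]]' 0
python3 -c "
from h import *
st('short')"
python3 -m pendant '[[[0,0,0,0,0,0],[0,0,0,0,0,0],[0,0,0,0,0,0],[0,0,0,0,0,0],[0,0,0,0,0,0],[0,0,0,0,0,0]]]' 1
python3 -c "
from h import *
st('short');s=cam('wrist');st('short');cv2.imwrite('pics/w9.png',cv2.resize(s['pixels'][220:380,250:400],None,fx=4,fy=3.7))"
```

```text
time_s: 15.8
eef_pos: [0.5263, 0.2125, 0.1454]
eef_rot: [-0.0, 0.997, -0.073, 0.001]
wrist_force: [-0.3, 0.5, 0.5]
opening: 0.998
t 15.80 pos [0.5263 0.2125 0.1454] xang -0.146 tilt [0.0017 0.0001] rad 0.1161 ang -0.1382 F [-0.3   0.47  0.53] T [ 0.02  0.01 -0.02] op 0.998 q [ 0.17  0.25  1.7  -0.    1.18  1.89]
time_s: 16.55
eef_pos: [0.5263, 0.2125, 0.1456]
eef_rot: [-0.0, 0.997, -0.073, 0.001]
wrist_force: [0.6, 0.8, 0.7]
opening: 0.263
t 16.55 pos [0.5263 0.2125 0.1456] xang -0.146 tilt [0.0017 0.0001] rad 0.1161 ang -0.1382 F [0.57 0.78 0.73] T [-0.01 -0.04  0.01] op 0.263 q [ 0.17  0.25  1.7  -0.    1.18  1.89]
t 16.60 pos [0.5263 0.2125 0.1456] xang -0.146 tilt [0.0016 0.0001] rad 0.1161 ang -0.1380 F [-0.44  0.36 -0.91] T [ 0.01  0.07 -0.02] op 0.265 q [ 0.17  0.25  1.7  -0.    1.18  1.89]
```

View pics/w9.png

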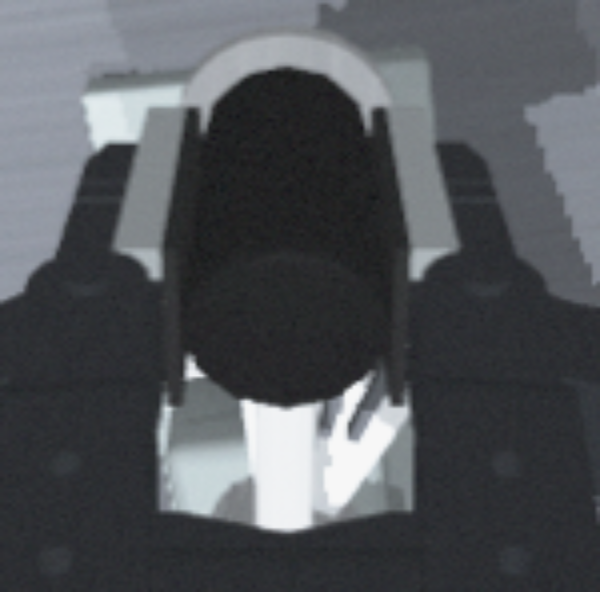

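```bash
python3 -m pendant '[[[0,0.017,0,0,0,0.0095],[-0.0003,0.017,0,0,0,0.0095],[-0.0003,0.017,0,0,0,0.0095],[-0.0003,0.017,0,0,0,0.0095],[-0.0003,0.017,0,0,0,0.0095],[0,0,0,0,0,0]]]' 1
python3 -c "
from h import *
st('short')"
```

```text
time_s: 17.35
eef_pos: [0.5224, 0.1953, 0.1457]
eef_rot: [-0.001, 0.988, -0.152, 0.001]
wrist_force: [-0.2, 2.3, -0.5]
opening: 0.267
t 17.35 pos [0.5224 0.1953 0.1457] xang -0.305 tilt [0.0023 0.001 ] rad 0.1159 ang -0.2901 F [-0.2   2.31 -0.45] T [0.13 0.   0.35] op 0.267 q [0.14 0.23 1.73 0.   1.18 2.02]
```

```bash
python3 -m pendant '[[[-0.0003,0.017,0,0,0,0.009],[-0.0003,0.017,0,0,0,0.009],[-0.0003,0.017,0,0,0,0.009],[-0.0003,0.015,0,0,0,0.008],[0,0,0,0,0,0],[0,0,0,0,0,0]]]' 1
python3 -c "
from h import *
st('short')
c=cam('wrist');p=c['pixels'];cv2.imwrite('pics/w10.png',cv2.resize(p[300:380,280:370],None,fx=7,fy=7,interpolation=cv2.INTER_CUBIC));st('short')
s=cam('scene');cv2.imwrite('pics/s10.png',cv2.resize(s['pixels'][90:210,340:460],None,fx=5,fy=5))
"
```

```text
time_s: 18.1
eef_pos: [0.5178, 0.183, 0.1457]
eef_rot: [-0.001, 0.978, -0.209, 0.002]
wrist_force: [2.3, 3.4, -1.3]
opening: 0.265
t 18.10 pos [0.5178 0.183  0.1457] xang -0.422 tilt [0.0038 0.0022] rad 0.1158 ang -0.4035 F [ 2.34  3.42 -1.31] T [ 0.27 -0.15  0.44] op 0.265 q [0.12 0.21 1.75 0.   1.17 2.11]
t 18.15 pos [0.5178 0.183  0.1456] xang -0.422 tilt [0.0037 0.0022] rad 0.1158 ang -0.4035 F [ 2.35  4.01 -1.78] T [ 0.37 -0.19  0.51] op 0.261 q [0.12 0.21 1.75 0.   1.17 2.11]
```

View pics/w10.png

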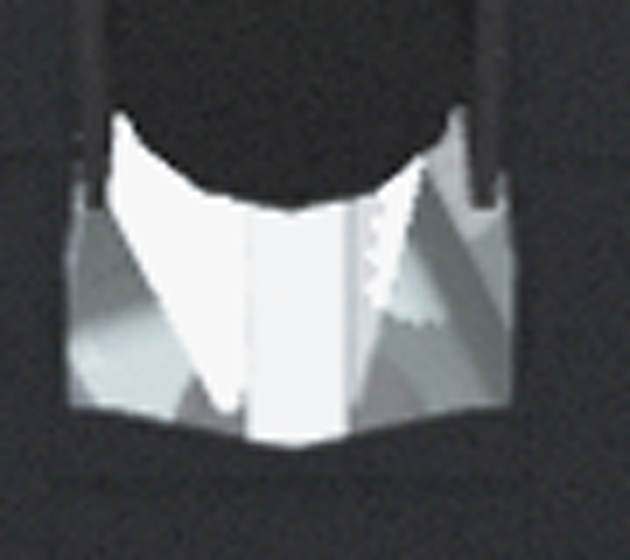

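View pics/s10.png

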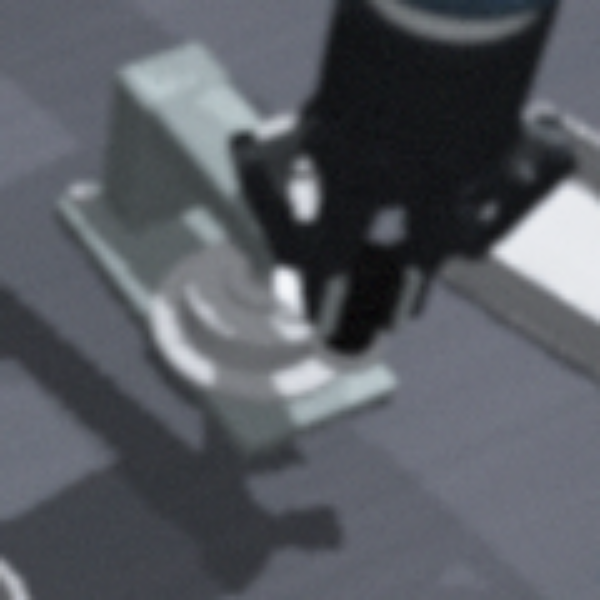

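From the grip's arc the deflection is 0.2655 rad, and from the torque about 0.26. In the wrist zoom the bar (245 to 345) covers both ribs' inner ends. A tiny nudge towards 0.27, then hold.

```bash
python3 -m pendant '[[[0,0.005,0,0,0,0.001],[0,0,0,0,0,0],[0,0,0,0,0,0],[0,0,0,0,0,0],[0,0,0,0,0,0],[0,0,0,0,0,0],[0,0,0,0,0,0],[0,0,0,0,0,0],[0,0,0,0,0,0],[0,0,0,0,0,0],[0,0,0,0,0,0],[0,0,0,0,0,0]]]' 1
python3 -c "
from h import *
st('short')"
python3 -m pendant '[[[0,0,0,0,0,0],[0,0,0,0,0,0],[0,0,0,0,0,0],[0,0,0,0,0,0],[0,0,0,0,0,0],[0,0,0,0,0,0],[0,0,0,0,0,0],[0,0,0,0,0,0],[0,0,0,0,0,0],[0,0,0,0,0,0],[0,0,0,0,0,0],[0,0,0,0,0,0]]]' 1
python3 -c "
from h import *
st('short')"
```

```text
time_s: 19.7
eef_pos: [0.5176, 0.1827, 0.1457]
eef_rot: [-0.002, 0.978, -0.211, 0.002]
wrist_force: [3.0, 4.8, -0.9]
opening: 0.267
t 19.70 pos [0.5176 0.1827 0.1457] xang -0.425 tilt [0.0043 0.0029] rad 0.1158 ang -0.4071 F [ 3.02  4.79 -0.85] T [ 0.3  -0.17  0.47] op 0.267 q [0.12 0.21 1.75 0.   1.17 2.12]
time_s: 21.2
eef_pos: [0.5176, 0.1827, 0.1457]
eef_rot: [-0.002, 0.978, -0.211, 0.002]
wrist_force: [2.7, 4.7, -0.3]
opening: 0.265
t 21.20 pos [0.5176 0.1827 0.1457] xang -0.425 tilt [0.0043 0.0029] rad 0.1158 ang -0.4071 F [ 2.74  4.71 -0.33] T [ 0.28 -0.18  0.54] op 0.265 q [0.12 0.21 1.75 0.   1.17 2.12]
```

```bash
python3 -m pendant '[[[-0.0003,-0.015,0,0,0,-0.0085],[-0.0003,-0.015,0,0,0,-0.0085],[-0.0003,-0.015,0,0,0,-0.0085],[-0.0003,-0.015,0,0,0,-0.0085],[-0.0003,-0.015,0,0,0,-0.0085],[-0.0003,-0.015,0,0,0,-0.0085],[-0.0003,-0.015,0,0,0,-0.0085],[-0.0003,-0.015,0,0,0,-0.0085],[-0.0003,-0.014,0,0,0,-0.0085],[0,0,0,0,0,0],[0,0,0,0,0,0]]]' 1
python3 -c "
from h import *
rel('short',[.5263,.2125,.1456],-.146)"
```

```text
time_s: 22.58
eef_pos: [0.5258, 0.2093, 0.1457]
eef_rot: [-0.001, 0.996, -0.085, 0.002]
wrist_force: [1.4, 2.6, -0.7]
opening: 0.267
t 22.57 pos [0.5258 0.2093 0.1457] xang -0.170 tilt [0.0035 0.0021] rad 0.1161 ang -0.1660 F [ 1.41  2.65 -0.66] T [ 0.18 -0.15 -0.15] op 0.267 q [0.17 0.25 1.71 0.   1.18 1.91]
shift units [-0.0004 -0.0161  0.0004] turn units [-0.0008 -0.001  -0.0076]
```

```bash
python3 -m pendant '[[[0,-0.009,0,0,0,-0.004],[0,-0.009,0,0,0,-0.004],[0,0,0,0,0,0],[0,0,0,0,0,0],[0,0,0,0,0,0]]]' 1
python3 -c "
from h import *
rel('short',[.5263,.2125,.1456],-.146)"
```

```text
time_s: 23.2
eef_pos: [0.5263, 0.2125, 0.1456]
eef_rot: [-0.001, 0.997, -0.072, 0.001]
wrist_force: [1.6, 0.9, -0.6]
opening: 0.264
t 23.20 pos [0.5263 0.2125 0.1456] xang -0.144 tilt [0.0031 0.0014] rad 0.1161 ang -0.1383 F [ 1.57  0.9  -0.58] T [ 0.05 -0.08 -0.18] op 0.264 q [0.17 0.25 1.7  0.   1.18 1.89]
shift units [ 0.0001 -0.      0.0002] turn units [-0.0006 -0.0009  0.0008]
```

At rest pose again. Releasing, rising and clearing the view.

```bash
python3 -m pendant '[[[0,0,0,0,0,0],[0,0,0,0,0,0],[0,0,0,0,0,0],[0,0,0,0,0,0],[0,0,0,0,0,0],[0,0,0,0,0,0]]]' 0
python3 -m pendant '[[[0,0,-0.1,0,0,0],[0,0,-0.15,0,0,0],[0,0,-0.15,0,0,0],[0,0,-0.1,0,0,0],[0,0.15,0,0,0,0],[0,0.25,0,0,0,0],[0,0.25,0,0,0,0],[0,0.25,0,0,0,0],[0,0.15,0,0,0,0],[0,0,0,0,0,0]]]' 0
python3 - <<'E'
from h import *
st('short')
t=cam('top')
def crop(c,x,y,w,h,k): return cv2.resize(c["pixels"][y:y+h,x:x+w],None,fx=k,fy=k,interpolation=cv2.INTER_CUBIC)
cv2.imwrite("pics/tz11.png",np.hstack([crop(t,370,120,100,130,4),crop(t,160,170,100,130,4)]))
E
```

```text
time_s: 23.95
eef_pos: [0.5259, 0.2121, 0.1456]
eef_rot: [-0.0, 0.997, -0.072, 0.001]
wrist_force: [-0.2, -1.2, -0.6]
opening: 0.998
time_s: 25.2
eef_pos: [0.4951, -0.0013, 0.2493]
eef_rot: [0.0, 0.998, -0.07, 0.002]
wrist_force: [0.8, 1.0, 0.5]
opening: 0.999
t 25.20 pos [ 0.4951 -0.0013  0.2493] xang -0.141 tilt [ 0.0041 -0.0003] rad 0.2446 ang -1.2212 F [0.76 1.03 0.49] T [ 0.02 -0.04 -0.02] op 0.999 q [-0.24 -0.02  1.79  0.    1.37  1.47]
```

View pics/tz11.png

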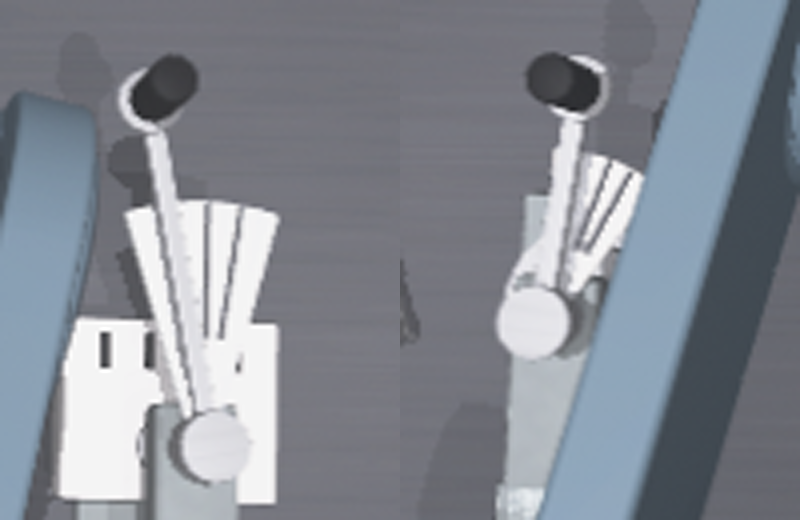

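Both bars, grips and ribs are at the same pixels as at the start, and the robot is clear of everything. Handing in.

```bash
python3 -c "
from bench import ctrl
print(ctrl.hand_in())"
```

```text
the job is handed in; nothing more can be done
None
```

I checked both clamp screws, the long-handled one first, and neither turned. Each key was swung clockwise by its grip to between the ribs, held, eased back to rest and only then released. The job was handed in at about 25 s of the 64 s, and no verdict was reported.

| Clamp | Deflection from grip arc | Deflection from wrist force | Hold | Angle before release (at grasp) |
|---|---|---|---|---|
| Long | about 0.262 rad | 0.25–0.28 rad | about 3.4 s | 0.171 rad (0.172) |
| Short | about 0.269 rad | 0.25–0.31 rad, noisy | about 3 s | −0.138 rad (−0.138) |

- **Final picture:** the top view after release shows both bars, grips and scale-plate ribs at their starting pixels.
- **Long clamp:** the wrist camera showed the bar between the two ribs during the hold.
- **Short clamp, less certain:** the bar hid the ribs from the wrist camera during the hold, so its position there rests on the measured arc and the force. My first image measurement put the short ribs at 0.24 and 0.36 rad instead of the stated 0.20 and 0.34. I used the stated values.

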